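Slacken the left-hand clamp knob of the bench lap

TASK

The polishing disc on the bench lap is due for changing, so slacken its clamp: the bar-shaped steel knob in the middle of the large dark steel disc has a left-hand thread and undoes clockwise seen from above. Turn it clockwise, less than a half turn, until the line engraved on the knob points at the release mark engraved on the flange beneath it, and let go. Do not force it tighter the other way, and leave the turntable's round knob, an ordinary right-hand one, as it is.

Things in the scene. Friction and masses are not known exactly. Their poses are not given: they have to be found in the camera images.
- lap_knob (a joint): Turn of the bar knob on its fixed vertical axis, rad; grows clockwise seen from above (the undoing way of its left-hand thread). 0 = its engraved line points at the release mark. Starts at -1.3 to -0.85; stops at -1.75 (wrenched tight) and +0.7. Dry friction about 0.07 N m, no spring: it stays where left and does not rise.
- lap_knob_grip (a point): On the axis of the steel bar knob, at the height to grip it, 101 mm above the bench; turns with it. The upright bar is 54 long, 14 thick, its top 16 mm above this point; it stands on a round skirt 48 mm across whose top is 23 mm below. x: along the bar to the end with the dark engraved line; z up. Dark steel disc under it: 150 mm across, on a round grey housing of 180 mm, fixed.
- release_mark (a point): Middle of the release mark, a dark engraved radial line 17 mm long on the fixed round aluminium flange (84 mm across, its top 70 mm above the bench) under the bar knob; 33.5 mm out from the knob's axis. x: outward from that axis; z up.
- round_knob_dot (a point): Dark dot on top of the turntable's knob, 100 mm above the bench, 15 mm off that knob's axis. That knob is round fluted steel, 44 mm across, 34 high, on an aluminium faceplate 132 mm across and a square grey base of 150 mm, fixed to the bench. It turns easily when touched. Lap and turntable stand left and right of each other, either way round.
Mind the look-alikes: they are no part of the job. What is shaped like the part that bears lap_knob but turquoise is not meant.

How it is judged:
At the end, for the whole second after the job is handed in: The bar knob's engraved line points at the release mark within 0.2 rad (about 11 degrees) either way and the knob is at rest (value of joint lap_knob between -0.2 and 0.2 rad and velocity of joint lap_knob between -0.05 and 0.05 rad/s); the robot touches nothing.
It fails at once if The bar knob is forced tighter, anticlockwise, to more than 1.58 rad short of the release mark (value of joint lap_knob below -1.58 rad).
It fails at once if The turntable's round knob is turned (its dot moves more than 6 mm, about 23 degrees) (distance of round_knob_dot from where it was at the start of the episode above 0.006 m).
It also fails if it takes over 35 s, if anything falls off the work surface, if the arm or the gripper's body presses on something with over 40 N, if the wrist force passes 120 N, or if a joint passes its speed limit or range.

ROBOT

A 6-joint arm with a two-finger parallel gripper is mounted at the origin on the work surface. World frame = base frame: x ahead of the robot, y to its left, z up, the work surface at z = 0. Lengths are in m, angles in rad, forces in N, time in s.
With the tool pointing down it reaches from about 0.35 to 0.975 m from the base axis. Payload 4.9 kg.
Tool frame: the origin (TCP) lies midway between the tips of the shut fingers; the grasp point (between the pads) lies 19 mm behind it; z points along the fingers, y is the line along which they close (so a half turn about z gives the same grasp; the last joint's range is limited). The gripper opens to 85 mm and grips with 20 to 120 N. Pads are 22 mm wide; open, the fingers measure 114 mm over their backs; the gripper's body (76 mm by 85 mm) begins 54 mm behind the grasp point. The pads swing forward as they close: fully open they stand 13 mm farther back than shut.
Start: joints at [1.027, 0.053, 1.613, -0, 1.476, -0.119], TCP at [0.258, 0.569, 0.231] pointing down, gripper open.
Joint ranges: [-3.01, 3.01], [-1.01, 2.22], [0.06, 2.58], [-1.02, 4.17], [0.09, 2.62], [-3.14, 3.14]. Speed limits (rad/s): [2.57, 2.57, 3.14, 3.14, 3.14, 3.14].

INTERFACE

Orientations are given as a unit quaternion [w, x, y, z].
In Python, from plant import * gives the robot as it stands.
- The arm moves only by the tool jog_arm, never from a script. Its argument "targets" is a list of rows, each a list of 3 entries, a list of its own where there are three numbers: the shift along the tool's x, y, z in units of 25 mm (1.0 is 25 mm), then the turn, a rotation vector about the tool's x, y, z in units of 8 degrees (1.0 is 8 degrees), then the opening in per cent of the stroke, from 0 (shut) to 100 (fully open). A call has 1 to 8 rows; each row is the pose to reach, as a shift and turn from the pose commanded when the call began, along the tool's axes at that moment; what a row does not reach only later rows make up. A row lasts 1/8 s, in which the tool goes at most 62.5 mm and 10.7 degrees, less where a joint would pass 70% of its speed; a pose out of reach is approached as far as the arm can. A call with a gripper value outside its range is refused whole. The fingers move at their own pace and stop on an object; the grip force is fixed at half the most. Time passes only in rows, so rows that repeat a pose let the fingers close. It gives the time, the measured TCP pose, the force, the opening and the grip force at its end, in the units of the state.
- state(): the state, without advancing time (a new reading comes with each control period).
- grab_frame(name): name is "scene" or "top" or "wrist"; returns (picture, depth): 420x560x3 uint8, red, green, blue; 420x560 float32, m along the optical axis (not along the pixel's ray), 0 where there is no reading.
- camera_params(name): a dict with "fovy" (degrees; the focal length in pixels is half the picture's height over the tangent of half this angle, whatever the lens; pixels are square), "cx", "cy" (the principal point, pixels), "dist" ([k1, k2, p1, p2, k3] as OpenCV has them; the pictures are not rectified), "rvec" (rotation vector, rad) and "tvec" (3), from world to camera coordinates, as OpenCV has them; the wrist camera has in their place "hand_eye" (4x4, takes a point from camera to tool coordinates, whose origin is the TCP and whose axes are the flange's). Camera axes: x right, y down, z forward; pixel columns grow to the right and rows downward; lengths in m; the calibration is good to about 2 mm. A picture is of the moment at which its call begins: read the wrist's pose just before it. camera_params takes no time and is no camera call.
- job_done(): hands the job in; it is judged then, once.
The state is a dict: "time": time; "joint_pos": joint angles; "joint_vel": joint speeds; "joint_efforts": joint torques, N m; "tool_pos": TCP position; "tool_rot": TCP orientation; "contact_force": force on the tool from outside, world axes, zero at the start; "ft_torque": the same for the moment, N m; "gripper_width": opening from 0.0 (shut) to 1.0 (fully open); "grasp_force": force on a finger pad.
Only numpy, scipy, OpenCV 4.12 (cv2) and the standard library are available. Lean on these libraries where they do the work, as an engineer would, in place of code of your own. Each camera call takes 0.05 s, during which the arm holds its last target. There are 200 camera calls.

## Working session

There is one attempt and no reset: what is moved stays moved. The work goes in short steps, Python scripts to look and compute and a tool call to move; the robot and the scene stay as the last step left them, time stands still between calls to the robot, and variables do not carry over. Pictures are saved under pics/ and viewed, at most 10 in all, crops included, and the job is handed in when it is done.

Besides the shell and the picture viewer there is one more tool, called as a command line: name --argument value ..., lists and objects as JSON in quotes. jog_arm: Moves the arm, as the interface text tells. Its arguments: {"type":"object","properties":{"targets":{"type":"array"}},"required":["targets"]}

```bash
mkdir -p pics; cat > h.py <<'E'
from plant import *
import numpy as np, cv2
from scipy.spatial.transform import Rotation as R
def K(p):
    f=210/np.tan(np.radians(p["fovy"])/2); return np.array([[f,0,p["cx"]],[0,f,p["cy"]],[0,0,1]]),np.array(p["dist"],float)
def grab(n):
    s=state(); im,d=grab_frame(n); p=camera_params(n)
    if n=="wrist":
        q=s["tool_rot"]; T=np.eye(4); T[:3,:3]=R.from_quat([q[1],q[2],q[3],q[0]]).as_matrix(); T[:3,3]=s["tool_pos"]; T=T@np.array(p["hand_eye"])
    else:
        T=np.eye(4); T[:3,:3]=cv2.Rodrigues(np.array(p["rvec"],float))[0]; T[:3,3]=np.ravel(p["tvec"]); T=np.linalg.inv(T)
    return im,d,p,T
def toz(uv,p,T,z):
    k,ds=K(p); n=cv2.undistortPoints(np.array(uv,float).reshape(-1,1,2),k,ds)[:,0]
    r=np.c_[n,np.ones(len(n))]@T[:3,:3].T; return T[:3,3]+r*((z-T[2,3])/r[:,2])[:,None]
def save(im,n): cv2.imwrite("pics/"+n,im[...,::-1])
E
python3 - <<'E'
from h import *
a=grab("top");b=grab("scene")
import pickle; pickle.dump((a,b),open("f.pkl","wb"))
save(a[0],"top.png"); save(b[0],"scene.png")
s=state();print(s["tool_pos"],s["tool_rot"],s["time"],a[3])
E
```

```text
[0.25729159 0.56895181 0.23017029] [-3.18219015e-04  2.10816788e-01  9.77525136e-01 -8.87849591e-04] 0.1 [[-0.02757467 -0.99273436  0.11712445  0.32720234]
 [-0.99938148  0.02993629  0.01845188 -0.07370359]
 [-0.02182408 -0.1165432  -0.99294582  1.12008032]
 [ 0.          0.          0.          1.        ]]
```

View pics/top.png

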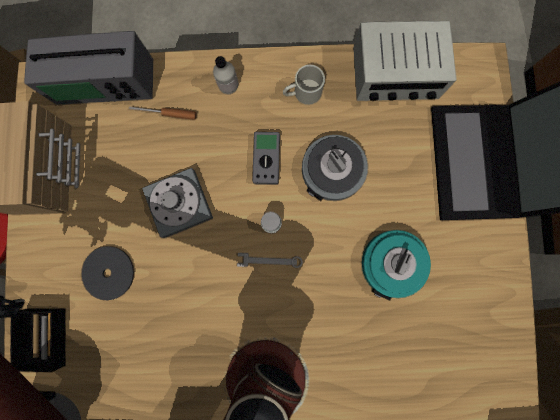

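View pics/scene.png

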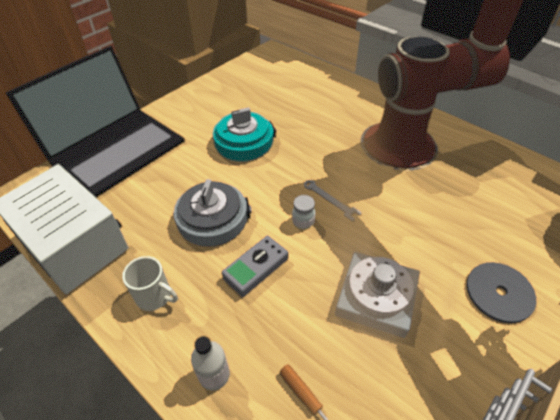

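The grey lap is at top pixel ~(335,165), with the bar knob near (337,160). The turquoise decoy is at (400,263) and the turntable at (175,200).

```bash
python3 - <<'E'
from h import *
import pickle; a,b=pickle.load(open("f.pkl","rb"))
im,d,p,T=a
print(toz([[336,164],[400,264]],p,T,.07),toz([[337,160]],p,T,.117), toz([[335,167]],p,T,.05))
z=cv2.resize(im[125:205,295:375],(560,560),interpolation=cv2.INTER_CUBIC)
im2=b[0]; z2=cv2.resize(im2[170:250,170:250],(560,560),interpolation=cv2.INTER_CUBIC)
save(cv2.resize(np.hstack([z,z2]),(800,400)),"crop.png")
print(camera_params("wrist"))
E
```

```text
[[ 0.56970389 -0.20724893  0.07      ]
 [ 0.30226638 -0.36099439  0.07      ]] [[ 0.5691188  -0.20428381  0.117     ]] [[ 0.56614772 -0.20671664  0.05      ]]
{'fovy': 68.95722592719058, 'cx': 280.93510184782843, 'cy': 210.0772259488825, 'dist': array([-0.0033857,  0.       ,  0.       ,  0.       ,  0.       ]), 'hand_eye': array([[-1.57805082e-04, -9.49355892e-01, -3.14202747e-01,
         8.05251640e-02],
       [ 9.99999618e-01, -4.20105464e-04,  7.67098882e-04,
         5.40962757e-04],
       [-8.60248134e-04, -3.14202506e-01,  9.49355595e-01,
        -1.42838293e-01],
       [ 0.00000000e+00,  0.00000000e+00,  0.00000000e+00,
         1.00000000e+00]])}
```

View pics/crop.png

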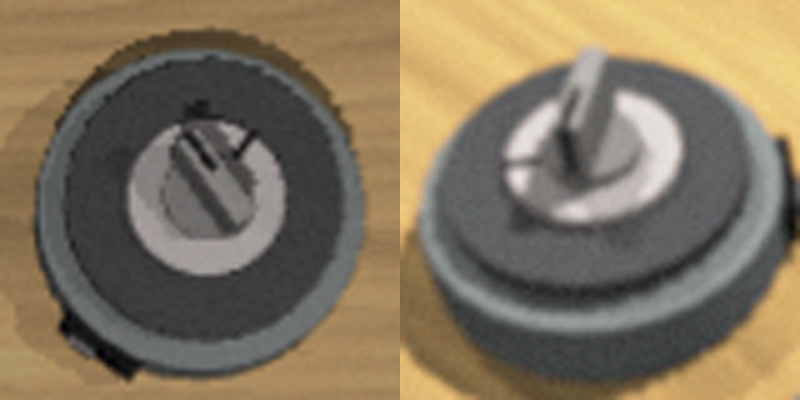

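jog_arm --targets '[[[-12,-11.5,-1],[0,0,8],100],[[-12,-11.5,-1],[0,0,8],100],[[-12,-11.5,-1],[0,0,8],100],[[-12,-11.5,-1],[0,0,8],100],[[-12,-11.5,-1],[0,0,8],100],[[-12,-11.5,-1],[0,0,8],100],[[-12,-11.5,-1],[0,0,8],100],[[-12,-11.5,-1],[0,0,8],100]]'

```text
time: 1.1
tool_pos: [0.4131, 0.1818, 0.2561]
tool_rot: [0.0, 0.698, 0.716, -0.0]
contact_force: [-0.3, 1.2, 0.2]
gripper_width: 1.001
grasp_force: 0.0
```

```bash
cat >> h.py <<'E'
def plan(xyz,yaw_y):  # yaw of tool y axis, deg, tool down
    s=state(); q=s["tool_rot"]; C=R.from_quat([q[1],q[2],q[3],q[0]])
    a=np.radians(yaw_y); y=np.array([np.cos(a),np.sin(a),0]); z=np.array([0,0,-1.]); G=R.from_matrix(np.c_[np.cross(y,z),y,z])
    print("t",s["time"],"tcp",np.round(s["tool_pos"],4),"q6",np.round(s["joint_pos"][5],2),"grip",s["gripper_width"])
    print("shift",np.round(C.inv().apply(np.array(xyz)-s["tool_pos"])/.025,2),"turn",np.round(np.degrees((C.inv()*G).as_rotvec())/8,2))
E
python3 -c "
from h import *
plan([.569,-.205,.25],-62)"
```

```text
t 1.1 tcp [0.4131 0.1818 0.2561] q6 0.23 grip 1.0012597954037272
shift [-15.62   5.86   0.25] turn [0.   0.   7.92]
```

jog_arm --targets '[[[-15.6,5.9,0],[0,0,8],100],[[-15.6,5.9,0],[0,0,8],100],[[-15.6,5.9,0],[0,0,8],100],[[-15.6,5.9,0],[0,0,8],100],[[-15.6,5.9,0],[0,0,8],100],[[-15.6,5.9,0],[0,0,8],100],[[-15.6,5.9,0],[0,0,8],100],[[-15.6,5.9,0],[0,0,8],100]]'

```text
time: 2.1
tool_pos: [0.5718, -0.2027, 0.255]
tool_rot: [-0.001, 0.971, 0.238, -0.001]
contact_force: [0.5, 0.0, 1.2]
gripper_width: 1.001
grasp_force: 0.0
```

```bash
python3 - <<'E'
from h import *
plan([.569,-.205,.25],-62)
w=grab("wrist")
import pickle; pickle.dump(w,open("w.pkl","wb")); save(w[0],"w1.png")
E
```

```text
t 2.1 tcp [ 0.5718 -0.2027  0.255 ] q6 0.63 grip 1.0013335912857004
shift [-0.14  0.03  0.2 ] turn [-0.01  0.01 -0.06]
```

View pics/w1.png

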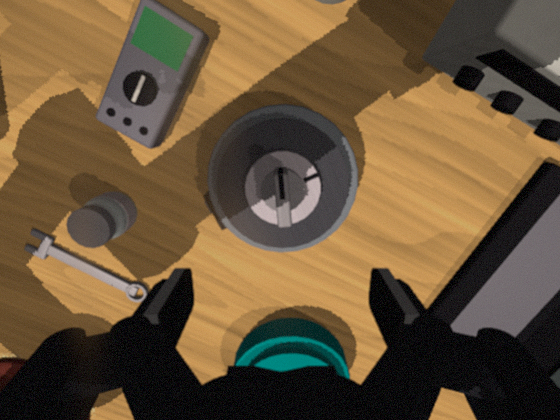

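The bar knob is at ~(283,190), with its line end up at (282,172). The release mark is at ~(312,177), clockwise of it.

```bash
python3 - <<'E'
from h import *
import pickle; im,d,p,T=pickle.load(open("w.pkl","rb"))
z=cv2.resize(im[130:255,205:365],(800,625),interpolation=cv2.INTER_CUBIC)[:600]
save(z,"w1c.png")
E
```

```text
(no output)
```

View pics/w1c.png

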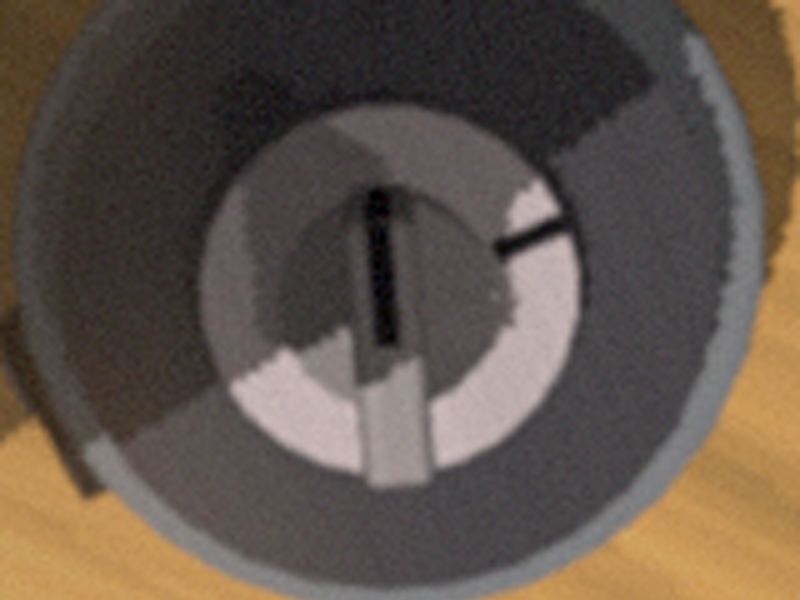

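The line end of the bar is at crop (380,187), the far end at (400,485), and the mark runs (498,250)–(565,226). The flange spans crop x 200–582, y 103–475.

```bash
python3 - <<'E'
from h import *
import pickle; im,d,p,T=pickle.load(open("w.pkl","rb"))
f=lambda c:np.array(c,float)/5+[205-.4,130-.4]
e=toz(f([[380,187],[400,485]]),p,T,.117)
fl=toz(f([[200,289],[582,289],[391,103],[391,475]]),p,T,.07)
m=toz(f([[498,250],[565,226]]),p,T,.07)
print("bar",e,np.linalg.norm(e[0]-e[1]),"mid",e.mean(0),"flange c",fl[:2].mean(0),fl[2:].mean(0),"d",np.linalg.norm(fl[0]-fl[1]))
ang=lambda v:np.degrees(np.arctan2(v[1],v[0]))
c=(e.mean(0)+fl.mean(0))/2; ba=ang(e[0]-e[1]); ma=ang(m.mean(0)-fl.mean(0)); print("c",c,ba,ma,ang(m[1]-m[0]),ba-ma)
plan([c[0],c[1],.08],ba-90)
E
```

```text
bar [[ 0.59827694 -0.18789878  0.117     ]
 [ 0.54777297 -0.21865721  0.117     ]] 0.05913317194438908 mid [ 0.57302496 -0.203278    0.117     ] flange c [ 0.57179801 -0.20429439  0.07      ] [ 0.57034364 -0.20506466  0.07      ] d 0.08415088208698797
c [ 0.57204789 -0.20397876  0.0935    ] 31.342663537290072 -40.6263506377326 -42.21296653730484 71.96901417502266
t 2.15 tcp [ 0.5714 -0.2013  0.2552] q6 0.63 grip 1.002710466582664
shift [-0.02  0.12  7.01] turn [-0.02  0.01 -0.46]
```

jog_arm --targets '[[[0,0.1,2.4],[0,0,-0.45],100],[[0,0.1,4.6],[0,0,-0.45],100],[[0,0.1,6],[0,0,-0.45],100],[[0,0.1,6.7],[0,0,-0.45],100],[[0,0.1,6.7],[0,0,-0.45],50],[[0,0.1,6.7],[0,0,-0.45],35],[[0,0.1,6.7],[0,0,-0.45],35]]'

```text
time: 3.02
tool_pos: [0.5737, -0.2044, 0.0911]
tool_rot: [0.001, 0.963, 0.27, 0.001]
contact_force: [-0.2, 0.0, 0.3]
gripper_width: 0.376
grasp_force: 0.0
```

```bash
python3 - <<'E'
from h import *
plan([.571,-.204,.086],-58.7)
w=grab("wrist"); save(w[0],"w2.png"); print(state()["contact_force"])
E
```

```text
t 3.025 tcp [ 0.5737 -0.2044  0.0911] q6 0.56 grip 0.37628941397413496
shift [-0.08 -0.07  0.21] turn [ 0.02 -0.01 -0.  ]
[0.25312338 0.58665664 0.08440599]
```

View pics/w2.png

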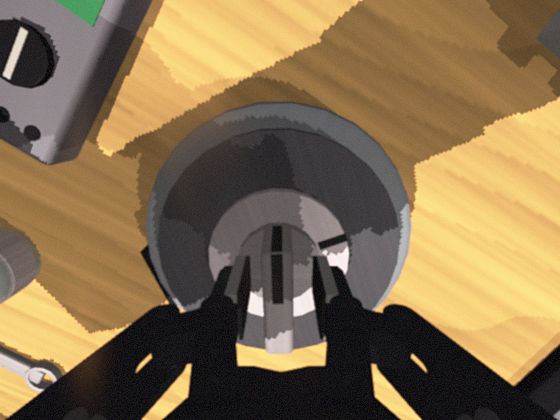

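The fingers straddle the bar, centred at ~(277,280), and the mark is at ~(332,242). Next I close and turn.

jog_arm --targets '[[[-0.1,0,0.1],[0,0,0],20],[[-0.1,0,0.1],[0,0,0],0],[[-0.1,0,0.1],[0,0,0],0],[[-0.1,0,0.1],[0,0,0],0],[[-0.1,0,0.1],[0,0,0],0]]'

```text
time: 3.7
tool_pos: [0.57, -0.205, 0.087]
tool_rot: [-0.0, 0.963, 0.269, -0.0]
contact_force: [-3.2, 3.9, 5.3]
gripper_width: 0.154
grasp_force: 59.9
```

jog_arm --targets '[[[0,0,0],[0,0,0.5],0],[[0,0,0],[0,0,1.2],0],[[0,0,0],[0,0,2],0],[[0,0,0],[0,0,2.8],0],[[0,0,0],[0,0,3.6],0],[[0,0,0],[0,0,4.4],0],[[0,0,0],[0,0,5],0],[[0,0,0],[0,0,5],0]]'

```text
time: 4.7
tool_pos: [0.5701, -0.2055, 0.087]
tool_rot: [0.0, 0.997, -0.076, -0.0]
contact_force: [-2.2, 1.5, 5.1]
gripper_width: 0.155
grasp_force: 59.8
```

```bash
python3 - <<'E'
from h import *
plan([.571,-.204,.086],-41.5-90)
w=grab("wrist"); save(w[0],"w3.png"); s=state();print(s["contact_force"],s["ft_torque"],s["grasp_force"])
E
```

```text
t 4.7 tcp [ 0.5701 -0.2055  0.087 ] q6 1.25 grip 0.15492528617026632
shift [ 0.03 -0.07  0.04] turn [0.  0.  4.1]
[-1.80410858  0.49741451  5.07585017] [ 0.15305011  0.5223455  -0.04043281] 59.80715274810791
```

View pics/w3.png

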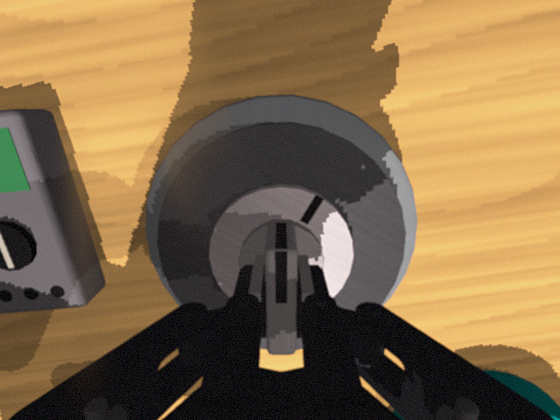

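The knob turned with the grip. The mark at (305,220)–(320,197) is still ~33° clockwise, which matches the remaining 4.1 units.

jog_arm --targets '[[[0,0,0],[0,0,0.5],0],[[0,0,0],[0,0,1.2],0],[[0,0,0],[0,0,2],0],[[0,0,0],[0,0,2.8],0],[[0,0,0],[0,0,3.6],0],[[0,0,0],[0,0,4.1],0],[[0,0,0],[0,0,4.1],0]]'

```text
time: 5.62
tool_pos: [0.5699, -0.206, 0.087]
tool_rot: [0.001, 0.935, -0.354, -0.0]
contact_force: [-3.7, -0.1, 5.1]
gripper_width: 0.152
grasp_force: 59.8
```

jog_arm --targets '[[[0,0,0],[0,0,0],35],[[0,0,0],[0,0,0],60],[[0,0,0],[0,0,0],60],[[0,0,-1],[0,0,0],60],[[0,0,-3],[0,0,0],60],[[0,0,-5],[0,0,0],80],[[0,0,-6],[0,0,0],80],[[0,0,-6],[0,0,0],80]]'

```text
time: 6.62
tool_pos: [0.5716, -0.2059, 0.2393]
tool_rot: [0.0, 0.935, -0.355, 0.003]
contact_force: [0.1, -0.2, -0.4]
gripper_width: 0.802
grasp_force: 0.0
```

```bash
python3 - <<'E'
from h import *
plan([.571,-.204,.25],-41.5-90)
w=grab("wrist"); import pickle; pickle.dump(w,open("w.pkl","wb"))
save(cv2.resize(w[0][130:250,205:365],(800,600),interpolation=cv2.INTER_CUBIC),"w4.png")
E
```

```text
t 6.625 tcp [ 0.5716 -0.2059  0.2393] q6 1.83 grip 0.8016461200856518
shift [-0.06 -0.04 -0.43] turn [-0.01 -0.04 -0.  ]
```

View pics/w4.png

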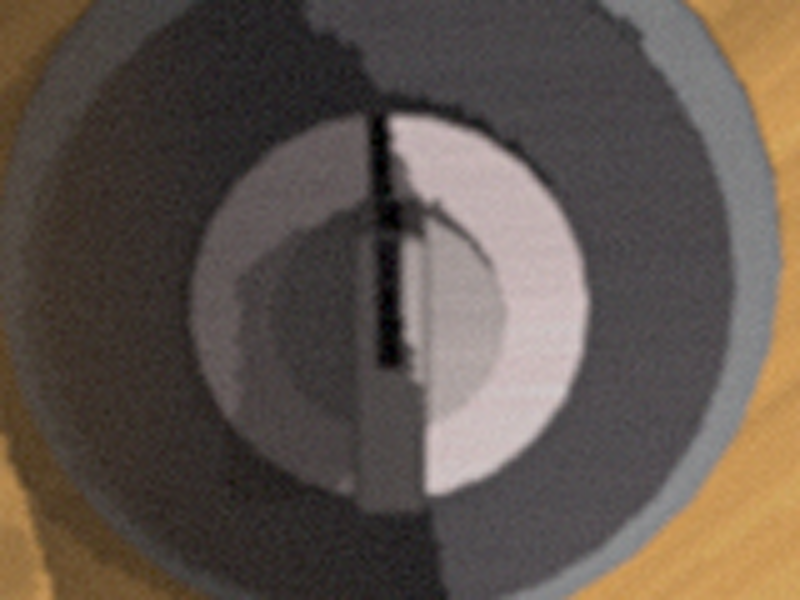

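The knob line at crop (388,225–365) lines up with the mark at (378,115–200) to within a few degrees. The gripper is clear of the knob.

```bash
python3 -c "
from plant import *
print(job_done())"
```

```text
the job is handed in; nothing more can be done
None
```

I turned the lap's bar knob clockwise about 73° to the release mark; the last picture shows its line within a few degrees of it. The gripper let go and backed clear, the round knob was never approached, and the job was handed in at about 6.6 s (no verdict was returned).

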